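# Open the latched gate of the parts bay

## Robot

A 6-joint arm with a two-finger parallel gripper is mounted at the origin on the work surface. World frame = base frame: x ahead of the robot, y to its left, z up, the work surface at z = 0. Lengths are in m, angles in rad, forces in N, time in s.
With the tool pointing down it reaches from about 0.425 to 0.95 m from the base axis. Payload 3.5 kg.
Tool frame: the origin (TCP) lies between the finger pads; the fingertips stand 22 mm ahead of it and the grasp point (between the pads) lies 3 mm ahead of it (ctrl.nose_length is the z of the fingertips in the tool frame, in m); z points along the fingers, y is the line along which they close (so a half turn about z gives the same grasp; the last joint's range is limited). The gripper opens to 85 mm and grips with 20 to 120 N. Pads are 22 mm wide; open, the fingers measure 114 mm over their backs; the gripper's body (76 mm by 85 mm) begins 54 mm behind the grasp point. The pads swing forward as they close: fully open they stand 13 mm farther back than shut.
Start: joints at [1.023, 0.286, 1.577, -0, 1.279, -0.15], TCP at [0.261, 0.622, 0.253] pointing down, gripper open.
Joint ranges: [-2.77, 2.77], [-0.9, 2.22], [0.21, 2.48], [-1.53, 4.67], [0.24, 2.81], [-2.84, 2.84]. Speed limits (rad/s): [2.79, 2.79, 3.14, 3.14, 3.14, 3.14].

## Interface

Orientations are given as a unit quaternion [x, y, z, w].
In Python, from plant import ctrl gives the robot as it stands. The module is installed in compiled form; this text tells all that it offers.
- The arm moves only by the tool send_rows, never from a script. Its argument "rows" is text: rows parted by semicolons, each of 7 numbers parted by spaces: the turn, a rotation vector about the tool's x, y, z in a scale on which 1.0 is 180 degrees, then the shift along the tool's x, y, z in normalised numbers (1 is 750 mm), then the opening, from -1 (shut) to 1 (fully open). A call has 1 to 8 rows; each row is the pose to reach, as a shift and turn from the pose commanded when the call began, along the tool's axes at that moment; what a row does not reach only later rows make up. A row lasts 1/8 s, in which the tool goes at most 62.5 mm and 10.7 degrees, less where a joint would pass 70% of its speed; a pose out of reach is approached as far as the arm can. A shift or turn number past 1, either way, is cut back to 1. A call with a gripper value outside its range is refused whole. The fingers move at their own pace and stop on an object; "grip_force" is the grip in N (left out, the last holds). Time passes only in rows, so rows that repeat a pose let the fingers close. It gives the time, the measured TCP pose, the force, the opening and the grip force at its end, in the units of the state.
- ctrl.get_state(): the state, without advancing time (a new reading comes with each control period).
- ctrl.read_camera(name): name is "scene" or "side" or "wrist"; returns a dict with "color" (400x640x3 uint8, red, green, blue), "fx", "fy", "cx", "cy" (pixels), "extrinsics" (4x4, takes a point from world to camera coordinates). Camera axes: x right, y down, z forward; pixel columns grow to the right and rows downward; lengths in m; the calibration is good to about 2 mm. A picture is of the moment at which its call begins. There is no depth.
- ctrl.sign_off(): hands the job in; it is judged then, once.
Trained networks look in a picture, given as the dict that the camera call returned (one of the last four; its "shot" number tells which), for a name from the list of things; names that differ only in an ending like _2 or _b are one class to them, and where a whole thing is asked for, a point or a joint stands for the part that bears it (a point fixed in the world has none). Each returns a list of dicts, best first, with "p" (0 to 1); they miss things now and then, are a little off and sometimes report something else, mostly with a low value. They report only what shows in the picture. A call takes as long as a camera call.
- ctrl.look_for(picture, target): "position" ([x, y, z] in m, in the coordinates of the camera as it stood for that picture, good to about 4 mm: the middle of the surface that is visible of it).
The state is a dict: "time": time; "qpos": joint angles; "dq": joint speeds; "joint_efforts": joint torques, N m; "eef_pos": TCP position; "tcp_rot": TCP orientation; "contact_force": force on the tool from outside, world axes, zero at the start; "wrist_torque": the same for the moment, N m; "opening": opening from 0.0 (shut) to 1.0 (fully open); "finger_force": force on a finger pad.
Only numpy, scipy, OpenCV 4.12 (cv2) and the standard library are available. Lean on these libraries where they do the work, as an engineer would, in place of code of your own. Each camera call takes 0.05 s, during which the arm holds its last target. There are 200 camera calls.

## Task

Open the parts-bay gate: press down its thumb plate to raise the latch bar out of the catch, and with the bar up swing the gate away from you until it stands wide open, at least 70 degrees, then let go of it. Be gentle: do not force the plate against its stop or shove the gate against the catch (keep below 18 N), do not fling the gate, and leave everything else where it stands.

Things in the scene. Friction and masses are not known exactly. Their poses are not given: they have to be found in the camera images.
- fence: low steel fence across the table, a gate in its middle. Fixed; place and yaw differ. Origin on the table, x through the fence to the far side, y along it to the left seen from the robot, z up (mm below are in this frame, gate shut). The shut gate lies along y at x = 0. Posts 30 square at y = 165 and -193, wings to y = +-300, all at most 185 high
- gate_hinge (a point): point on the gate's upright hinge axis (x = 0, y = 140), level with the gate's top, 175 above the table
- gate (a joint): gate angle, rad: 0 shut, grows as it swings to the far side; end stop 1.45. Latched it rattles by 0.015. Hinge a little stiff (0.12 N m): the gate stays where left. Aluminium frame 20 thick (x = -10 to 10), y = 135 to -135, 20 to 175 above the table; top rail 155 to 175 high, can be pushed on its near face
- catch (a point): top of the far lip of the catch, a U-shaped dark keeper on the right post, y = -148 to -175, open on top; far lip x = -14 to -8, top 151 high, blocks the latch bar so that the gate cannot swing away. Bar: steel rocker on the gate's near face, x = -26 to -18, 130 to 150 high, pivot at y = -30; right end at y = -167, 21 deep in the catch; left end at y = 62 carries the thumb plate
- rail_mark (a point): point on top of the gate's top rail (x = 0, y = 40, 175 high), behind the thumb plate: a flat ledge x = -70 to -26, y = 20 to 60, on a slotted bracket: top 150 to 172 high at rest, set differently each time. It yields at 1 to 4 N, frees the bar after 12.5 mm and meets a stop (7 N per further mm) after 15.5, the bar then 4 to 5 clear. The bar drops back when the plate is let go
- valve: solenoid valve, blue block 70x50x50 with a black coil stub, leave alone; origin under its block's centre
- cap: black plastic cap, 42 across, 36 high, leave alone; origin under its centre
- motor: round aluminium flange motor, 90 across, 95 high, standing beyond the gate, leave alone; origin under its centre
- carton: brown carton 130x85x50 beyond the fence, leave alone; origin under its centre
- smallbox: white small carton 60x45x40 beyond the fence, leave alone; origin under its centre
- filter: dark upright filter can, 54 across, 110 high, leave alone; origin under its centre

How it is judged:
By the outcome, as a careful person would: the job done as asked, in the order asked, and still so for the second after the job is handed in, with the robot touching nothing.
It also fails if it takes over 62 s, if anything falls off the work surface, if the arm or the gripper's body presses on something with over 40 N, if the wrist force passes 120 N, or if a joint passes its speed limit or range.

## Working session

There is one attempt and no reset: what is moved stays moved. The work goes in short steps, Python scripts to look and compute and a tool call to move; the robot and the scene stay as the last step left them, time stands still between calls to the robot, and variables do not carry over. Pictures are saved under pics/ and viewed, at most 10 in all, crops included, and the job is handed in when it is done.

Besides the shell and the picture viewer there is one more tool, called after "Call:" as name(argument=value, ...) on one line, values as JSON. send_rows: Moves the arm, as the interface text tells. Its arguments: {"type":"object","properties":{"rows":{"type":"string"},"grip_force":{"type":"number"}},"required":["rows"]}

```bash
mkdir -p pics; cat > h.py <<'E'
import numpy as np, cv2
from plant import ctrl
def shot(name,fn=None):
    p=ctrl.read_camera(name)
    if fn: cv2.imwrite('pics/'+fn,p['color'][:,:,::-1])
    return p
def find(p,t,n=2):
    E=np.array(p['extrinsics']); out=[]
    for r in ctrl.look_for(p,t)[:n]:
        c=np.array(r['position']); w=np.linalg.inv(E)@np.r_[c,1]
        out.append((round(r['p'],2),w[:3].round(4).tolist(),[round(p['fx']*c[0]/c[2]+p['cx']),round(p['fy']*c[1]/c[2]+p['cy'])]))
    return out
def proj(p,w):
    c=np.array(p['extrinsics'])@np.r_[w,1]; return np.array([p['fx']*c[0]/c[2]+p['cx'],p['fy']*c[1]/c[2]+p['cy']])
E
python3 - <<'E'
from h import *
for n in ['scene','side']:
    p=shot(n,n+'1.png'); print(n,(np.linalg.inv(p['extrinsics'])[:3]).round(3).tolist(),p['fx'])
    for t in ['gate_hinge','catch','rail_mark','fence','valve','cap','motor','carton','smallbox','filter']: print(t,find(p,t))
s=ctrl.get_state();print(s)
E
```

```text
scene [[0.841, 0.312, -0.443, 1.159], [0.542, -0.49, 0.683, -0.916], [-0.003, -0.814, -0.581, 0.883]] 463.02404861511866
gate_hinge [(0.87, [0.5629, -0.0113, 0.123], [317, 194]), (0.66, [0.5736, -0.082, 0.1096], [306, 212])]
catch [(0.7, [0.5738, -0.0849, 0.1074], [306, 213])]
rail_mark [(0.75, [0.5598, -0.0141, 0.1166], [315, 196])]
fence [(0.71, [0.5737, -0.0827, 0.1072], [306, 213])]
valve [(0.87, [0.524, -0.2922, 0.0466], [245, 267]), (0.58, [0.7081, -0.2903, 0.0409], [304, 297])]
cap [(0.57, [0.4807, -0.1715, 0.0361], [261, 238])]
motor [(0.88, [0.8141, -0.1964, 0.0549], [362, 286])]
carton [(0.92, [0.6252, 0.3048, 0.0437], [384, 174])]
smallbox [(0.68, [0.7086, -0.2933, 0.0362], [304, 299]), (0.51, [0.4825, -0.1708, 0.037], [262, 238])]
filter [(0.69, [0.3957, 0.2179, 0.0828], [312, 156])]
side [[0.853, -0.297, 0.429, 0.071], [-0.521, -0.515, 0.68, -0.799], [0.019, -0.804, -0.594, 0.821]] 422.0816065040654
gate_hinge [(0.65, [0.5444, -0.019, 0.1415], [314, 201])]
catch []
rail_mark [(0.67, [0.5516, -0.07, 0.1207], [327, 216]), (0.66, [0.5483, -0.0242, 0.1452], [317, 200])]
fenc
[... 340 characters left out ...]
1, 'qpos': array([ 1.02298089e+00,  2.86302643e-01,  1.57667748e+00, -1.61510208e-05,
        1.27865606e+00, -1.50017606e-01]), 'dq': array([-0.00043341, -0.00042039, -0.00196522, -0.00212869, -0.00254519,
        0.00052535]), 'joint_efforts': array([ 1.10523988e-04, -4.05979013e+01, -2.92940301e+01, -1.69339505e-04,
        4.77083686e-04,  6.55592956e-06]), 'eef_pos': array([0.26146523, 0.62228368, 0.25333532]), 'tcp_rot': array([ 1.97587794e-01,  9.80285195e-01, -2.30976027e-05, -1.73777665e-07]), 'contact_force': array([ 0.26194257, -0.28895496,  0.28609979]), 'wrist_torque': array([-3.08086228e-02, -2.95321482e-02, -8.21299590e-05]), 'finger_force': 0.0, 'opening': 0.9998795697149137}
```

View pics/scene1.png

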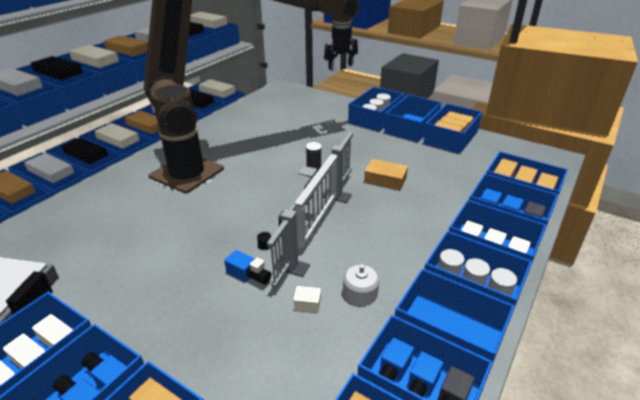

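View pics/side1.png

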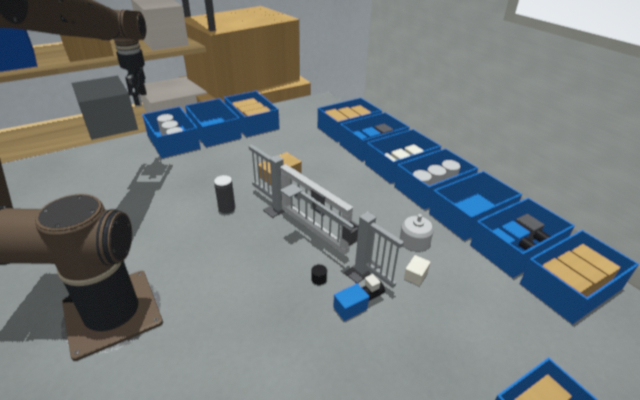

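The scene picture shows the gate from (285,215) to (345,150), between a left post at about (347,160) and a right post at (283,250). In the side picture the posts are at (277,185) and (365,240), with a thumb plate near (290,190). The filter stands on the near side. I'll enlarge both to get pixel positions for a fit.

```bash
python3 - <<'E'
import cv2,numpy as np
a=cv2.imread('pics/side1.png')[135:295,235:415]; b=cv2.imread('pics/scene1.png')[125:285,235:375]
cv2.imwrite('pics/c1.png',cv2.resize(a,None,fx=3.7,fy=3.7,interpolation=cv2.INTER_CUBIC))
cv2.imwrite('pics/c2.png',cv2.resize(b,None,fx=3.7,fy=3.7,interpolation=cv2.INTER_CUBIC))
E
```

```text
(no output)
```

View pics/c1.png

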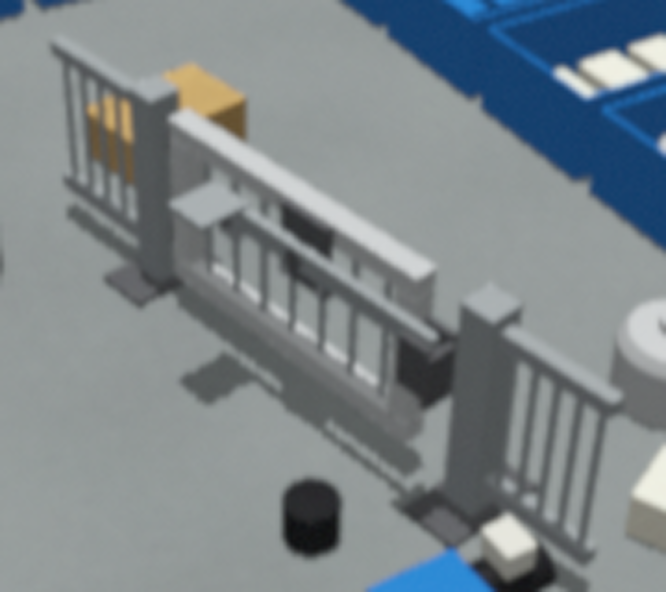

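View pics/c2.png

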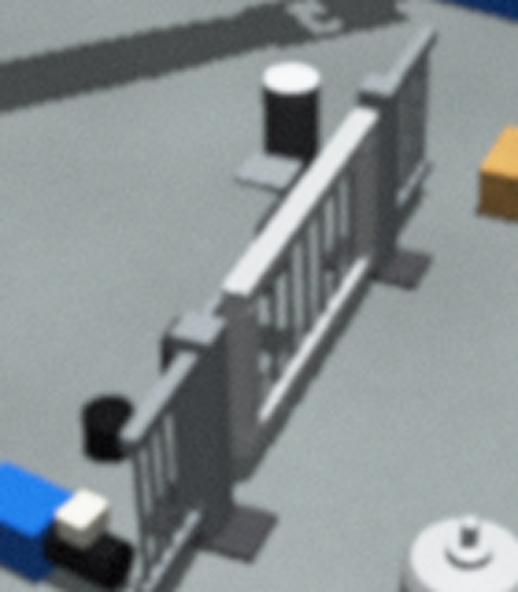

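The crops give the four top-rail corners, the post tops and the plate corners in both views. I'll fit the fence pose and plate height to those.

```bash
cat > fit.py <<'E'
from h import *
from scipy.optimize import least_squares
P=[('side',235,135,{(-10,135,175):(172,118),(10,135,175):(192,108),(10,-135,175):(437,266),(-10,-135,175):(418,279),(-15,-178,185):(460,302),(15,-178,185):(490,284),(15,-208,185):(523,303),(-15,-208,185):(490,322),(0,165,185):(157,90)},
 {(-70,60):(170,203),(-26,60):(207,180),(-70,20):(205,228)}),
('scene',235,125,{(-10,135,175):(360,108),(10,135,175):(380,115),(-10,-135,175):(225,287),(10,-135,175):(252,293),(-15,-178,185):(190,313),(15,-178,185):(225,318),(15,-208,185):(208,348),(-15,-208,185):(172,335)},
 {(-70,60):(252,155),(-70,20):(235,177),(-26,20):(278,188)})]
cams={n:ctrl.read_camera(n) for n in('side','scene')}
def W(v,l):
    c,s=np.cos(v[2]),np.sin(v[2]); l=np.array(l)/1e3
    return np.array([v[0]+c*l[0]-s*l[1],v[1]+s*l[0]+c*l[1],l[2]])
def res(v):
    r=[]
    for n,ox,oy,A,B in P:
        for l,u in A.items(): r.append(proj(cams[n],W(v,l))-(np.array(u)/3.7+[ox,oy]))
        for l,u in B.items(): r.append(proj(cams[n],W(v,(*l,v[3])))-(np.array(u)/3.7+[ox,oy]))
    return np.array(r).ravel()
s=least_squares(res,[.55,-.02,-.1,160],loss='soft_l1',x_scale=[.1,.1,.1,10])
print(s.x); print(res(s.x).reshape(-1,2).round(1).tolist())
v=s.x; np.save('v.npy',v)
for l in [(0,140,175),(-48,40,v[3]),(-70,40,v[3]),(-22,-167,150)]: print(l,W(v,l).round(4))
inv=lambda x,y:np.array([[np.cos(v[2]),np.sin(v[2])],[-np.sin(v[2]),np.cos(v[2])]])@(np.array([x,y])-v[:2])
for n,x,y in [('motor',.795,-.19),('carton',.637,.314),('smallbox',.70,-.288),('cap',.477,-.168),('filter',.385,.219),('valve',.51,-.292)]: print(n,inv(x,y).round(3))
E
python3 fit.py
```

```text
[5.58111662e-01 7.92522111e-04 1.88709675e-01 1.59249533e+02]
[[-0.2, -0.7], [-0.1, -0.4], [0.7, -0.0], [0.3, -0.3], [0.4, -0.7], [0.7, -0.9], [1.0, -0.2], [1.5, -0.1], [0.1, -1.4], [0.2, 0.2], [2.8, 0.4], [0.0, 0.0], [-1.0, -0.7], [-0.3, -1.3], [-1.4, -0.6], [-1.7, -0.5], [-1.0, -2.0], [0.4, -0.7], [-0.1, -1.9], [-1.4, -1.2], [0.3, -0.8], [-0.6, -0.0], [1.7, 0.0]]
(0, 140, 175) [0.5318 0.1383 0.175 ]
(-48, 40, np.float64(159.2495325211059)) [0.5035 0.0311 0.1592]
(-70, 40, np.float64(159.2495325211059)) [0.4819 0.027  0.1592]
(-22, -167, 150) [ 0.5678 -0.1674  0.15  ]
motor [ 0.197 -0.232]
carton [0.136 0.293]
smallbox [ 0.085 -0.31 ]
cap [-0.111 -0.151]
filter [-0.129  0.247]
valve [-0.102 -0.279]
```

The fit is good to about 3 mm, with yaw at 0.189 and the plate top at about 159 mm. The motor and carton are clear of the gate's swing. Next is a helper that turns world targets into tool-frame moves.

```bash
cat > mv.py <<'E'
from h import *
from scipy.spatial.transform import Rotation as R
v=np.load('v.npy')
def goal(fx,fy,z,th=0.):
    """tool centre in fence frame mm, tips at z mm, yaw th (deg) beyond fence x"""
    c,s=np.cos(v[2]),np.sin(v[2]); 
    p=np.array([v[0]+(c*fx-s*fy)/1e3,v[1]+(s*fx+c*fy)/1e3,z/1e3+ctrl.nose_length])
    a=v[2]+np.radians(th); y=np.array([np.cos(a),np.sin(a),0]); zz=np.array([0,0,-1.]); x=np.cross(y,zz)
    return p,R.from_matrix(np.c_[x,y,zz])
def rel(g,base=None):
    s=ctrl.get_state(); p0,r0=base or (s['eef_pos'],R.from_quat(s['tcp_rot']))
    return np.r_[np.degrees((r0.inv()*g[1]).as_rotvec()),r0.inv().apply(g[0]-p0)*1e3].round(1)
E
python3 -c "
from mv import *
print(ctrl.nose_length); print(rel(goal(-38,51,230)),goal(-38,51,230)[0])"
```

```text
0.022
[  -0.    -0.    56.4 -454.4 -436.6    1.3] [0.5112191  0.04375864 0.252     ]
```

Units first: shifts go in shares of 750 mm and turns go in shares of 180 degrees. So -320 mm / 750 = -0.4267, -307 mm / 750 = -0.4093, 56.4 degrees / 180 = 0.3133.

Call:
send_rows(rows="0 0 0.0389 -0.0533 -0.0507 -0.0267 -1;0 0 0.0778 -0.1067 -0.1027 -0.0533 -1;0 0 0.1167 -0.16 -0.1533 -0.08 -1;0 0 0.1556 -0.2133 -0.2053 -0.0933 -1;0 0 0.1944 -0.2667 -0.256 -0.0933 -1;0 0 0.2333 -0.32 -0.308 -0.0933 -1;0 0 0.2722 -0.3733 -0.3587 -0.0933 -1;0 0 0.3133 -0.4267 -0.4093 -0.0933 -1")

```text
time: 2.2
eef_pos: [0.4379, 0.2136, 0.3237]
tcp_rot: [0.639, 0.769, 0.0, 0.0]
contact_force: [0.6, 1.1, 0.0]
opening: -0.001
finger_force: 0.0
```

```bash
python3 -c "
from mv import *
s=ctrl.get_state(); print(s['time'],s['eef_pos'],s['tcp_rot'],s['opening']); print(rel(goal(-38,51,230)))"
```

```text
2.2 [0.4379445  0.21364741 0.32371355] [6.38936268e-01 7.69259453e-01 4.77881702e-04 3.34155213e-04] -0.000932679455700438
[ 1.000e-01 -0.000e+00 -2.000e-01 -1.805e+02  4.080e+01  7.170e+01]
```

To row units: -180 mm / 750 = -0.24, -165 mm / 750 = -0.22.

Call:
send_rows(rows="0 0 0 -0.06 0.0067 0.0133 -1;0 0 0 -0.12 0.0133 0.0267 -1;0 0 0 -0.18 0.0267 0.0333 -1;0 0 0 -0.22 0.04 0.04 -1;0 0 0 -0.24 0.0533 0.04 -1;0 0 0 -0.24 0.0533 0.04 -1")

```text
time: 2.95
eef_pos: [0.5112, 0.0457, 0.2935]
tcp_rot: [0.638, 0.77, 0.0, -0.0]
contact_force: [0.2, 0.2, 0.0]
opening: -0.001
finger_force: 0.0
```

```bash
python3 -c "
from mv import *
p=shot('wrist','w1.png'); 
for t in ['gate_hinge','rail_mark','catch']: print(t,find(p,t))
from mv import v
s=ctrl.get_state(); print(s['time'],s['eef_pos'],s['contact_force'])
c,sn=np.cos(v[2]),np.sin(v[2])
im=p['color'][:,:,::-1].copy()
def W(x,y,z): return [v[0]+(c*x-sn*y)/1e3,v[1]+(sn*x+c*y)/1e3,z/1e3]
for l in [(-70,60,159),(-70,20,159),(-26,20,159),(-26,60,159),(-10,135,175),(10,135,175),(-10,-135,175),(10,-135,175)]:
  u=proj(p,W(*l)); print(l,u.round()); cv2.circle(im,tuple(int(a) for a in u),4,(0,0,255),1)
cv2.imwrite('pics/w1.png',im)"
```

```text
gate_hinge [(0.63, [0.534, 0.0409, 0.1725], [344, 208])]
rail_mark [(0.79, [0.5326, 0.0405, 0.1751], [343, 210])]
catch [(0.74, [0.5301, 0.0842, 0.1664], [350, 154])]
3.15 [0.5102774  0.04708478 0.29359619] [-0.49556308  0.20087314  0.13582547]
(-70, 60, 159) [279. 185.]
(-70, 20, 159) [280. 229.]
(-26, 20, 159) [331. 229.]
(-26, 60, 159) [331. 185.]
(-10, 135, 175) [356.  89.]
(10, 135, 175) [385.  89.]
(-10, -135, 175) [346. 380.]
(10, -135, 175) [366. 380.]
```

View pics/w1.png

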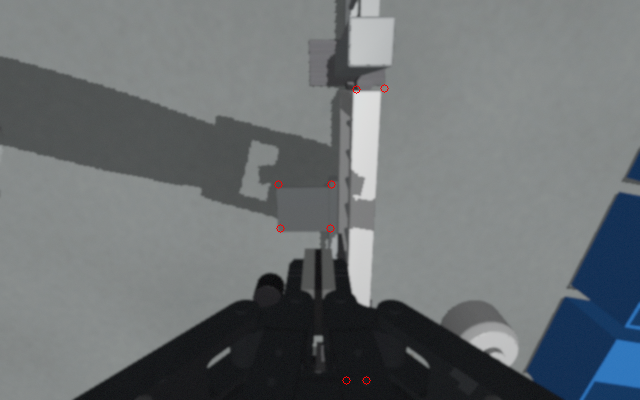

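The wrist picture shows the plate at (277–331, 187–231) and the rail's left end at (352–381, 91). My fit is off by about 2 mm in x and 1.5 mm in y, so I'll correct it and go down to just above the plate.

```bash
python3 -c "
from mv import *
c,s=np.cos(v[2]),np.sin(v[2]); v[0]+=(-2*c+1.5*s)/1e3; v[1]+=(-2*s-1.5*c)/1e3; np.save('v.npy',v)
print(rel(goal(-38,51,178)))"
```

```text
[ 0.  -0.   0.1 -5.  -1.7 93.6]
```

To row units: 94 mm / 750 = 0.1253, 90 mm / 750 = 0.12.

Call:
send_rows(rows="0 0 0 -0.0067 -0.0027 0.04 -1;0 0 0 -0.0067 -0.0027 0.08 -1;0 0 0 -0.0067 -0.0027 0.1067 -1;0 0 0 -0.0067 -0.0027 0.12 -1;0 0 0 -0.0067 -0.0027 0.1253 -1;0 0 0 -0.0067 -0.0027 0.1253 -1")

```text
time: 3.9
eef_pos: [0.5098, 0.0409, 0.2]
tcp_rot: [0.637, 0.771, 0.0, 0.0]
contact_force: [-0.1, -0.7, 0.5]
opening: -0.001
finger_force: 0.0
```

To row units: 10 mm / 750 = 0.0133, 8 mm / 750 = 0.0107.

Call:
send_rows(rows="0 0 0 0 0 0.004 -1;0 0 0 0 0 0.008 -1;0 0 0 0 0 0.0107 -1;0 0 0 0 0 0.0133 -1;0 0 0 0 0 0.0133 -1")

```text
time: 4.53
eef_pos: [0.5094, 0.0407, 0.1891]
tcp_rot: [0.637, 0.771, -0.0, -0.0]
contact_force: [0.1, -0.1, 0.6]
opening: 0.0
finger_force: 0.0
```

To row units: 4 mm / 750 = 0.0053, 2 mm / 750 = 0.0027.

Call:
send_rows(rows="0 0 0 0 0 0.0027 -1;0 0 0 0 0 0.0053 -1;0 0 0 0 0 0.0053 -1")

```text
time: 4.9
eef_pos: [0.5094, 0.0407, 0.185]
tcp_rot: [0.637, 0.771, -0.0, -0.0]
contact_force: [0.4, -0.6, -0.4]
opening: -0.001
finger_force: 0.0
```

To row units: 2 mm / 750 = 0.0027, 1 mm / 750 = 0.0013.

Call:
send_rows(rows="0 0 0 0 0 0.0013 -1;0 0 0 0 0 0.0027 -1;0 0 0 0 0 0.0027 -1")

```text
time: 5.28
eef_pos: [0.5096, 0.0408, 0.1835]
tcp_rot: [0.637, 0.771, 0.0, -0.0]
contact_force: [-0.1, 0.3, 2.0]
opening: 0.0
finger_force: 0.5
```

To row units: 2 mm / 750 = 0.0027, 1 mm / 750 = 0.0013.

Call:
send_rows(rows="0 0 0 0 0 0.0013 -1;0 0 0 0 0 0.0027 -1;0 0 0 0 0 0.0027 -1")

```text
time: 5.65
eef_pos: [0.5097, 0.0407, 0.1813]
tcp_rot: [0.637, 0.771, 0.0, 0.0]
contact_force: [-0.5, -0.1, 0.2]
opening: 0.002
finger_force: 0.5
```

Call:
send_rows(rows="0 0 0 0 0 0.0013 -1;0 0 0 0 0 0.0027 -1;0 0 0 0 0 0.0027 -1")

```text
time: 6.02
eef_pos: [0.5096, 0.0407, 0.1792]
tcp_rot: [0.637, 0.771, -0.0, 0.0]
contact_force: [0.7, 0.8, 2.0]
opening: -0.0
finger_force: 0.5
```

```bash
cat > avg.py <<'E'
from mv import *
f=[]
for i in range(8):
    p=ctrl.read_camera('wrist'); s=ctrl.get_state(); f.append(np.r_[s['contact_force'],s['finger_force'],s['wrist_torque']])
print(s['time'],(np.mean(f,0)).round(2),np.std(f,0).round(2)[:3],s['eef_pos'].round(4))
cv2.imwrite('pics/last.png',p['color'][:,:,::-1])
E
python3 avg.py
```

```text
6.425 [ 0.18  0.69  0.94  0.48  0.12 -0.01 -0.01] [0.42 0.39 0.47] [0.5096 0.0406 0.1793]
```

Call:
send_rows(rows="0 0 0 0 0 0.0013 -1;0 0 0 0 0 0.0027 -1;0 0 0 0 0 0.004 -1;0 0 0 0 0 0.0053 -1;0 0 0 0 0 0.0067 -1;0 0 0 0 0 0.008 -1;0 0 0 0 0 0.0093 -1;0 0 0 0 0 0.0093 -1")

```text
time: 7.42
eef_pos: [0.5095, 0.0406, 0.1722]
tcp_rot: [0.637, 0.771, -0.0, 0.0]
contact_force: [-0.4, 1.1, 1.8]
opening: 0.002
finger_force: 0.5
```

```bash
python3 avg.py
```

```text
7.825 [ 0.03  0.4   1.09  0.48  0.13  0.03 -0.  ] [0.41 0.39 0.57] [0.5095 0.0406 0.1723]
```

To row units: 2 mm / 750 = 0.0027, 1 mm / 750 = 0.0013.

Call:
send_rows(rows="0 0 0 0 0 0.0013 -1;0 0 0 0 0 0.0027 -1;0 0 0 0 0 0.0027 -1")

```text
time: 8.2
eef_pos: [0.5095, 0.0408, 0.1702]
tcp_rot: [0.637, 0.771, 0.0, -0.0]
contact_force: [-0.5, 0.7, 2.1]
opening: -0.002
finger_force: 0.5
```

```bash
python3 avg.py; python3 - <<'E'
from h import *
a=shot('side')['color'][135:295,235:415,::-1]; b=shot('scene')['color'][125:285,235:375,::-1]
cv2.imwrite('pics/d1.png',cv2.resize(np.hstack([a,b]),None,fx=2.5,fy=2.5,interpolation=cv2.INTER_CUBIC))
E
```

```text
8.6 [-0.33  0.79  0.75  0.51  0.16  0.04 -0.01] [0.4  0.52 0.37] [0.5095 0.0407 0.1703]
```

View pics/d1.png

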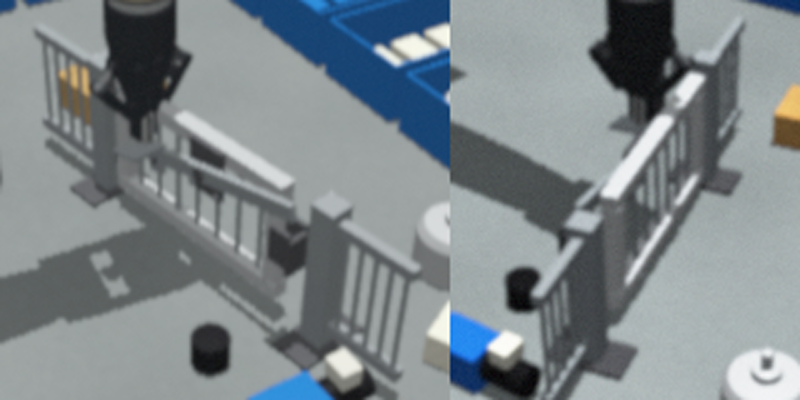

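The side picture shows the bar's right end raised above the dark keeper at about (300,212). I'll press 0.6 mm more, then ease forward onto the rail.

To row units: 10 mm / 750 = 0.0133, 8 mm / 750 = 0.0107.

Call:
send_rows(rows="0 0 0 0 0 0.0008 -1;0 0 0 0 0.0027 0.0008 -1;0 0 0 0 0.0053 0.0008 -1;0 0 0 0 0.008 0.0008 -1;0 0 0 0 0.0107 0.0008 -1;0 0 0 0 0.0133 0.0008 -1;0 0 0 0 0.0133 0.0008 -1")

```text
time: 9.57
eef_pos: [0.5197, 0.0426, 0.1698]
tcp_rot: [0.637, 0.771, 0.0, 0.0]
contact_force: [-0.2, 1.1, 0.1]
opening: -0.0
finger_force: 0.4
```

```bash
python3 avg.py
```

```text
9.975 [ 0.34  0.13  0.56  0.37  0.02 -0.07  0.01] [0.47 0.46 0.41] [0.5196 0.0426 0.1699]
```

To row units: 6 mm / 750 = 0.008, 5 mm / 750 = 0.0067.

Call:
send_rows(rows="0 0 0 0 0.0013 0 -1;0 0 0 0 0.0027 0 -1;0 0 0 0 0.004 0 -1;0 0 0 0 0.0053 0 -1;0 0 0 0 0.0067 0 -1;0 0 0 0 0.008 0 -1;0 0 0 0 0.008 0 -1")

```text
time: 10.85
eef_pos: [0.5254, 0.0436, 0.1697]
tcp_rot: [0.637, 0.771, 0.0, 0.0]
contact_force: [-0.7, -0.9, 0.4]
opening: -0.002
finger_force: 0.9
```

```bash
python3 avg.py
```

```text
11.25 [-0.47 -0.45  0.07  0.62 -0.12  0.05  0.01] [0.3  0.48 0.35] [0.5254 0.0437 0.1698]
```

```bash
cat > arc.py <<'E'
import sys
from mv import *
def arc(th,lx,ly,z):
    a=np.radians(th); dx,dy=lx,ly-140
    return goal(np.cos(a)*dx-np.sin(a)*dy,140+np.sin(a)*dx+np.cos(a)*dy,z,th)
def loc():
    s=ctrl.get_state(); d=(s['eef_pos'][:2]-v[:2])*1e3; c,sn=np.cos(v[2]),np.sin(v[2])
    r=R.from_quat(s['tcp_rot']).as_matrix()[:2,1]
    return np.array([c*d[0]+sn*d[1],-sn*d[0]+c*d[1]]).round(1),(s['eef_pos'][2]-.022)*1e3, np.degrees(np.arctan2(r[1],r[0])-v[2])
if __name__=='__main__':
    print(loc())
    lx,ly,z=map(float,sys.argv[1:4])
    for t in sys.argv[4:]: print(t,rel(arc(float(t),lx,ly,z)))
E
python3 arc.py -24 51 148 0 3 6 9 12
```

```text
(array([-22.1,  49.8]), np.float64(147.7834523519784), np.float64(-0.00469568236738175))
0 [ 0.   0.  -0.   1.2 -1.9 -0.2]
3 [ 0.   0.  -3.   0.1  2.8 -0.2]
6 [ 0.   0.  -6.  -0.8  7.5 -0.2]
9 [ 0.   0.  -9.  -1.4 12.3 -0.2]
12 [  0.    0.  -12.   -1.8  17.1  -0.2]
```

To row units: 9.5 mm / 750 = 0.0127, -1.3 mm / 750 = -0.0017, -6 degrees / 180 = -0.0333.

Call:
send_rows(rows="0 0 -0.0056 0 0.002 0 -1;0 0 -0.0111 -0.0005 0.004 0 -1;0 0 -0.0167 -0.0011 0.006 0 -1;0 0 -0.0222 -0.0013 0.008 0 -1;0 0 -0.0278 -0.0017 0.0107 0 -1;0 0 -0.0333 -0.0021 0.0127 0 -1;0 0 -0.0333 -0.0021 0.0127 0 -1")

```text
time: 12.12
eef_pos: [0.5353, 0.0441, 0.1698]
tcp_rot: [0.596, 0.803, 0.0, 0.0]
contact_force: [-0.2, 0.6, 0.8]
opening: -0.004
finger_force: 0.5
```

```bash
python3 avg.py; python3 - <<'E'
from h import *
a=shot('side')['color'][135:295,235:415,::-1]; b=shot('scene')['color'][125:285,235:375,::-1]
cv2.imwrite('pics/d2.png',cv2.resize(np.hstack([a,b]),None,fx=2.5,fy=2.5,interpolation=cv2.INTER_CUBIC))
E
```

```text
12.525 [ 0.34 -0.16  0.49  0.35 -0.01 -0.07  0.01] [0.63 0.35 0.6 ] [0.5351 0.044  0.1699]
```

View pics/d2.png

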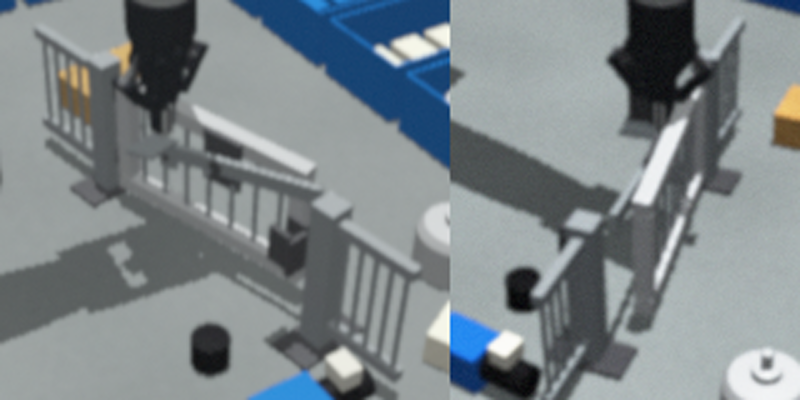

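The gate is about 7 degrees open and the bar is past the catch. I'll continue along the arc with the plate held down.

```bash
python3 arc.py -22 50 148 6 8 10 13 16 19 22 25 26
```

```text
(array([-12.5,  48.3]), np.float64(147.88697270077688), np.float64(5.993582993403466))
6 [ 0.  -0.  -0.  -0.1  0.  -0.1]
8 [ 0.  -0.  -2.  -0.8  3.2 -0.1]
10 [ 0.  -0.  -4.  -1.4  6.4 -0.1]
13 [ 0.   0.  -7.  -2.1 11.2 -0.1]
16 [  0.    0.  -10.   -2.6  16.   -0.1]
19 [  0.    0.  -13.   -2.7  20.8  -0.1]
22 [  0.    0.  -16.   -2.7  25.7  -0.1]
25 [  0.    0.  -19.   -2.4  30.5  -0.1]
26 [  0.    0.  -20.   -2.2  32.1  -0.1]
```

To row units: 32.1 mm / 750 = 0.0428, 25.7 mm / 750 = 0.0343, -20 degrees / 180 = -0.1111.

Call:
send_rows(rows="0 0 -0.0111 -0.0011 0.0043 0 -1;0 0 -0.0222 -0.0019 0.0085 0 -1;0 0 -0.0389 -0.0028 0.0149 0 -1;0 0 -0.0556 -0.0035 0.0213 0 -1;0 0 -0.0722 -0.0036 0.0277 0 -1;0 0 -0.0889 -0.0036 0.0343 0 -1;0 0 -0.1 -0.0033 0.0387 0 -1;0 0 -0.1111 -0.0029 0.0428 0 -1")

```text
time: 13.62
eef_pos: [0.5662, 0.0513, 0.1695]
tcp_rot: [0.447, 0.895, -0.0, -0.0]
contact_force: [-2.4, 2.1, 1.6]
opening: -0.001
finger_force: 1.3
```

```bash
python3 avg.py; python3 arc.py -22 50 148 26
```

```text
14.025 [ 0.5   0.48  1.12  0.4   0.1  -0.05  0.01] [0.43 0.37 0.27] [0.5665 0.0509 0.1699]
(array([19.7, 49.2]), np.float64(147.85614949537953), np.float64(25.986488045762233))
26 [ 0.   0.  -0.   0.3  0.1 -0.1]
```

To row units: 32.1 mm / 750 = 0.0428, -2.1 mm / 750 = -0.0028, -20 degrees / 180 = -0.1111.

Call:
send_rows(rows="0 0 -0.0111 -0.0011 0.0043 0 -1;0 0 -0.0222 -0.0019 0.0085 0 -1;0 0 -0.0389 -0.0028 0.0149 0 -1;0 0 -0.0556 -0.0035 0.0213 0 -1;0 0 -0.0722 -0.0036 0.0277 0 -1;0 0 -0.0889 -0.0036 0.0343 0 -1;0 0 -0.1 -0.0033 0.0387 0 -1;0 0 -0.1111 -0.0029 0.0428 0 -1")

```text
time: 15.02
eef_pos: [0.5934, 0.0685, 0.1697]
tcp_rot: [0.285, 0.959, -0.0, 0.0]
contact_force: [-1.8, -0.5, 0.9]
opening: 0.001
finger_force: 1.2
```

To row units: 24 mm / 750 = 0.032, 22.4 mm / 750 = 0.0299, -15 degrees / 180 = -0.0833.

Call:
send_rows(rows="0 0 -0.0111 -0.0011 0.0043 0 -1;0 0 -0.0222 -0.0019 0.0085 0 -1;0 0 -0.0389 -0.0028 0.0149 0 -1;0 0 -0.0556 -0.0035 0.0213 0 -1;0 0 -0.0667 -0.0036 0.0256 0 -1;0 0 -0.0778 -0.0036 0.0299 0 -1;0 0 -0.0833 -0.0036 0.032 0 -1;0 0 -0.0833 -0.0036 0.032 0 -1")

```text
time: 16.02
eef_pos: [0.6089, 0.0875, 0.1698]
tcp_rot: [0.158, 0.987, 0.0, 0.0]
contact_force: [0.0, -0.9, 1.4]
opening: 0.002
finger_force: 0.3
```

```bash
python3 avg.py; python3 arc.py -22 50 148 61 74 77; python3 - <<'E'
from h import *
a=shot('side')['color'][125:295,235:425,::-1]; b=shot('scene')['color'][125:295,235:365,::-1]
cv2.imwrite('pics/d3.png',cv2.resize(np.hstack([a,b]),None,fx=2.5,fy=2.5,interpolation=cv2.INTER_CUBIC))
E
```

```text
16.425 [ 0.52  0.54  0.58  0.32  0.05 -0.07  0.  ] [0.48 0.32 0.38] [0.6087 0.0873 0.1697]
(array([67.9, 77. ]), np.float64(147.74193201219012), np.float64(60.99287456229079))
61 [ 0.  -0.  -0.  -0.1  0.2 -0.3]
74 [  0.   -0.  -13.   -2.7  21.   -0.3]
77 [  0.   -0.  -16.   -2.7  25.9  -0.3]
```

View pics/d3.png

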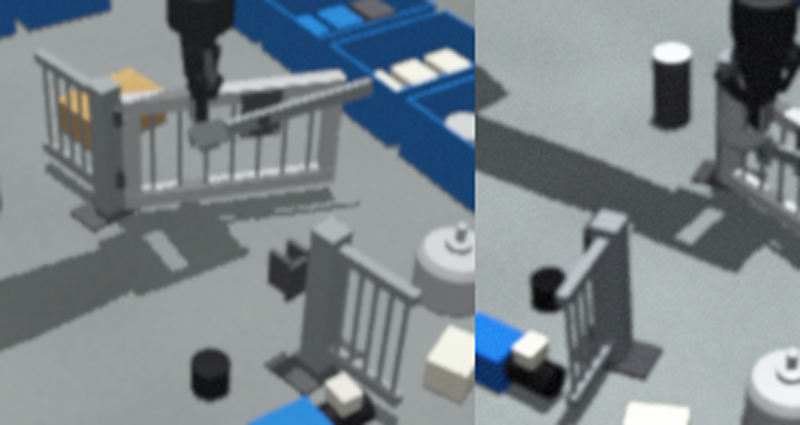

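The gate stands at about 61 degrees with the motor well clear. I'll push on to about 78.

To row units: 27.4 mm / 750 = 0.0365, -2.7 mm / 750 = -0.0036, -17 degrees / 180 = -0.0944.

Call:
send_rows(rows="0 0 -0.0111 -0.0011 0.0043 0 -1;0 0 -0.0222 -0.0019 0.0085 0 -1;0 0 -0.0389 -0.0028 0.0149 0 -1;0 0 -0.0556 -0.0035 0.0213 0 -1;0 0 -0.0722 -0.0036 0.0277 0 -1;0 0 -0.0833 -0.0036 0.032 0 -1;0 0 -0.0944 -0.0035 0.0365 0 -1;0 0 -0.0944 -0.0035 0.0365 0 -1")

```text
time: 17.52
eef_pos: [0.6199, 0.113, 0.1698]
tcp_rot: [0.01, 1.0, 0.001, 0.0]
contact_force: [0.2, 0.2, 0.8]
opening: -0.002
finger_force: 0.3
```

```bash
python3 avg.py; python3 arc.py -22 50 148 78
```

```text
17.925 [ 0.18  0.52  0.84  0.34  0.08 -0.01  0.01] [0.44 0.46 0.29] [0.6196 0.1125 0.1697]
(array([83.4, 99.7]), np.float64(147.7070110504485), np.float64(77.98952545257526))
78 [ 0.  -0.  -0.  -0.1  0.1 -0.3]
```

To row units: -120 mm / 750 = -0.16, -90 mm / 750 = -0.12.

Call:
send_rows(rows="0 0 0 0 -0.0027 -0.004 -1;0 0 0 0 -0.004 -0.0093 -1;0 0 0 0 -0.0053 -0.016 -1;0 0 0 0 -0.0067 -0.024 -1;0 0 0 0 -0.0107 -0.04 -1;0 0 0 0 -0.02 -0.0733 -1;0 0 0 0 -0.0333 -0.12 -1;0 0 0 0 -0.0667 -0.16 -1")

```text
time: 18.92
eef_pos: [0.6187, 0.0625, 0.2919]
tcp_rot: [0.01, 1.0, -0.0, 0.001]
contact_force: [0.1, -0.6, -0.4]
opening: -0.0
finger_force: 0.0
```

To row units: -130 mm / 750 = -0.1733, -120 mm / 750 = -0.16.

Call:
send_rows(rows="0 0 0 0 -0.0533 -0.0267 -1;0 0 0 0 -0.1067 -0.0533 -1;0 0 0 0 -0.16 -0.0533 -1;0 0 0 0 -0.1733 -0.0533 -1;0 0 0 0 -0.1733 -0.0533 -1")

```text
time: 19.55
eef_pos: [0.6158, -0.0678, 0.3297]
tcp_rot: [0.011, 1.0, 0.0, -0.0]
contact_force: [-0.2, -0.5, -0.3]
opening: 0.002
finger_force: 0.0
```

```bash
python3 - <<'E'
from h import *
a=shot('side')['color'][125:295,235:425,::-1]; b=shot('scene')['color'][125:295,235:415,::-1]
cv2.imwrite('pics/d4.png',cv2.resize(np.hstack([a,b]),None,fx=2.1,fy=2.1,interpolation=cv2.INTER_CUBIC))
E
```

```text
(no output)
```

View pics/d4.png

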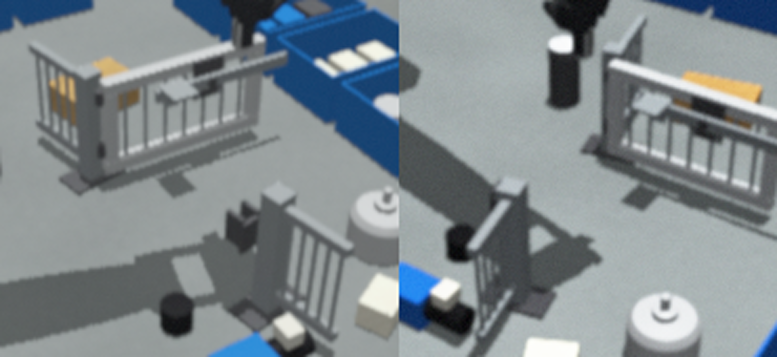

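The gate stands wide open and untouched. Its rail end shows at about (262,42) in the left crop, so I'll check the angle from that before handing in.

```bash
python3 - <<'E'
from arc import *
p=shot('side')
for t in (66,70,74,78,82):
    for lx in (-10,10):
        g=arc(t,lx,-135,175)[0]-[0,0,.022]; print(t,lx,((proj(p,g)-[235,125])*2.1).round())
print(ctrl.get_state()['contact_force'])
E
```

```text
66 -10 [287.  58.]
66 10 [281.  52.]
70 -10 [282.  52.]
70 10 [275.  46.]
74 -10 [276.  46.]
74 10 [269.  40.]
78 -10 [269.  40.]
78 10 [261.  34.]
82 -10 [262.  35.]
82 10 [254.  29.]
[ 0.0209609  -0.46739924 -0.0618878 ]
```

```bash
python3 -c "
from plant import ctrl
print(ctrl.sign_off())"
```

```text
the job is handed in; nothing more can be done
None
```

The gate is open to about 78 degrees, estimated from the side camera; the arm has let go and stands clear, and the job is handed in at about 20 s, with force readings never above about 3.5 N.

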